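# Deburr the cut edge of a clamped sleeve

### The job

Take the orange-handled deburring tool out of its wooden rest and run its ball nose all the way round the sharp inner top edge of the aluminium sleeve clamped in the grey holder: start at the red mark and go clockwise seen from above, with light, steady contact on the edge itself all the way, until you are back at the mark. Then stand the tool upright in its rest again and let go. Leave the bottle, the beaker and the spare sleeve where they are.

Things in the scene. Friction and masses are not known exactly. Their poses are not given: they have to be found in the camera images.
- deburrer: Deburring tool, 98 mm long, 0.10 to 0.17 kg, standing upright in the rest on its collar. Origin: lowest point of its ball nose; z runs up the tool's axis. From the origin up: fluted steel ball of 18 mm diameter (centre at 9 mm), steel shank of 8 mm diameter, grey round collar of 40 mm diameter from 44 to 48 mm, then the handle.
- handle (a point): Middle of the tool's orange square handle, 73 mm above its nose. The handle is 24 x 24 mm and 50 mm high (48 to 98 mm above the nose), its flats square to its x and y axes; z up the tool.
- rest: Fixed wooden tool rest, 70 x 70 mm, top 55 mm above the bench, with a square opening 26 x 26 mm in the middle of the top and free space below. Ball and shank hang through the opening, the collar lies on the top. Origin: centre of its underside, on the bench; x and y square to its sides. The tool starts within 3 mm of the middle and square to the rest within 0.1 rad.
- holder: Fixed grey round work holder, base 136 mm diameter and 16 mm high, three dark steel jaws up to 46 mm high. Origin: centre of its underside, on the bench; z up, x towards the red mark. It grips an upright aluminium sleeve, inner diameter 56 mm, outer 68 mm, rim 70 mm above the bench, bore free down to 20 mm above the bench. More than 15 N from the tool spoils the work.
- rim (a point): Point on the holder's axis at the height of the sleeve's rim; axes as the holder's. The sleeve is clamped OFF CENTRE: its own axis lies up to 5 mm off this point along x and up to 5 mm along y, either way, which no reading tells: find it by touch. The red mark, a 9 mm wide stripe on rim and outside, is on the sleeve's +x side.
- edge_height (a point): Where the work is done, on the holder's axis, 5 mm under the rim: a good height for the nose. With the nose 1.5 to 9 mm below the rim the ball's flank rides on the edge; deeper, it rubs on the bore, which is not wanted. The sleeve stands on rubber pads that yield sideways about 0.25 mm per newton and spring back; it does not yield downwards.
- bottle: Bystander: amber bottle with blue cap, 60 mm diameter, 140 mm high. Origin: centre of the underside.
- spare: Bystander: short spare aluminium sleeve standing on the bench, 68 mm diameter, 45 mm high. Origin: centre of the underside.
- beaker: Bystander: blue plastic beaker, 68 mm diameter, 85 mm high. Origin: centre of the underside.
There are look-alikes about, which are no part of the job. Leave any green, turquoise or yellow look-alike of the deburrer alone.

How it is judged:
On the way, in this order (a step that is already met when the one before it is completed fails the run):
1. the ball nose rides on the inner edge at the red mark (contact force between deburrer_c0 and sleeve_c0 above 0.5 N and z of deburrer in the frame of holder between 0.061 and 0.0685 m and horizontal distance between deburrer and holder below 0.032 m), for 0.1 s.
2. on the edge 40 degrees clockwise of the mark (contact force between deburrer_c0 and sleeve_c2 above 0.5 N and z of deburrer in the frame of holder between 0.061 and 0.0685 m and horizontal distance between deburrer and holder below 0.032 m), for 0.1 s.
3. on the edge 80 degrees clockwise of the mark (contact force between deburrer_c0 and sleeve_c4 above 0.5 N and z of deburrer in the frame of holder between 0.061 and 0.0685 m and horizontal distance between deburrer and holder below 0.032 m), for 0.1 s.
4. on the edge 120 degrees clockwise of the mark (contact force between deburrer_c0 and sleeve_c6 above 0.5 N and z of deburrer in the frame of holder between 0.061 and 0.0685 m and horizontal distance between deburrer and holder below 0.032 m), for 0.1 s.
5. on the edge 160 degrees clockwise of the mark (contact force between deburrer_c0 and sleeve_c8 above 0.5 N and z of deburrer in the frame of holder between 0.061 and 0.0685 m and horizontal distance between deburrer and holder below 0.032 m), for 0.1 s.
6. on the edge 200 degrees clockwise of the mark (contact force between deburrer_c0 and sleeve_c10 above 0.5 N and z of deburrer in the frame of holder between 0.061 and 0.0685 m and horizontal distance between deburrer and holder below 0.032 m), for 0.1 s.
7. on the edge 240 degrees clockwise of the mark (contact force between deburrer_c0 and sleeve_c12 above 0.5 N and z of deburrer in the frame of holder between 0.061 and 0.0685 m and horizontal distance between deburrer and holder below 0.032 m), for 0.1 s.
8. on the edge 280 degrees clockwise of the mark (contact force between deburrer_c0 and sleeve_c14 above 0.5 N and z of deburrer in the frame of holder between 0.061 and 0.0685 m and horizontal distance between deburrer and holder below 0.032 m), for 0.1 s.
9. on the edge 320 degrees clockwise of the mark (contact force between deburrer_c0 and sleeve_c16 above 0.5 N and z of deburrer in the frame of holder between 0.061 and 0.0685 m and horizontal distance between deburrer and holder below 0.032 m), for 0.1 s.
10. back at the red mark, still on the edge: the circle is closed (all of step 1), for 0.1 s.
At the end, for the whole second after the job is handed in: After the full clockwise circle on the edge, the tool stands upright (within 0.12 rad) in its rest, collar down on the top (height within 3 mm), nose within 14 mm of the rest's middle, at rest and let go; the bystanders stand within 20 mm of their places (horizontal distance between deburrer and rest below 0.014 m and angle between deburrer's own z axis and vertical below 0.12 rad and z of deburrer in the frame of rest between 0.007 and 0.014 m and linear speed of deburrer below 0.02 m/s and contact force between the fingers and deburrer below 0.05 N); the robot touches nothing.
It fails at once if the tool is pressed on the sleeve or holder with more than 15 N (contact force between deburrer and holder above 15 N).
It fails at once if the bottle is moved more than 20 mm or tipped (distance of bottle from where it was at the start of the episode above 0.02 m or angle between bottle's own z axis and vertical above 0.3 rad).
It fails at once if the spare is moved more than 20 mm or tipped (distance of spare from where it was at the start of the episode above 0.02 m or angle between spare's own z axis and vertical above 0.3 rad).
It fails at once if the beaker is moved more than 20 mm or tipped (distance of beaker from where it was at the start of the episode above 0.02 m or angle between beaker's own z axis and vertical above 0.3 rad).
It also fails if it takes over 72 s, if anything falls off the work surface, if the arm or the gripper's body presses on something with over 40 N, if the wrist force passes 120 N, or if a joint passes its speed limit or range.

### The arm

A 6-joint arm with a two-finger parallel gripper is mounted at the origin on the work surface. World frame = base frame: x ahead of the robot, y to its left, z up, the work surface at z = 0. Lengths are in m, angles in rad, forces in N, time in s.
With the tool pointing down it reaches from about 0.35 to 0.775 m from the base axis. Payload 5.5 kg.
Tool frame: the origin (TCP) lies on the centre line of the jaws, within the pads' length; the fingertips stand 11 mm ahead of it and the grasp point (between the pads) lies 8 mm behind it (env.nose_length is the distance from the TCP to the fingertips, in m); x points along the fingers, z is the direction in which the jaws open and shut, and the axes are right-handed (so a half turn about x gives the same grasp; the last joint's range is limited). The gripper opens to 85 mm and grips with 20 to 120 N. Pads are 22 mm wide; open, the fingers measure 114 mm over their backs; the gripper's body (76 mm by 85 mm) begins 54 mm behind the grasp point. The pads swing forward as they close: fully open they stand 13 mm farther back than shut.
Start: joints at [1.134, 0.313, 0.046, 1.304, 0, 1.431], TCP at [0.168, 0.55, 0.242] pointing down, gripper open.
Joint ranges: [-2.76, 2.76], [-0.86, 1.69], [-1.03, 1.26], [-2.2, 2.34], [-1.47, 1.5], [-3.14, 3.14]. Speed limits (rad/s): [2.57, 2.57, 3.14, 3.14, 3.14, 3.14].

### API

Orientations are given as a unit quaternion [w, x, y, z].
In Python, from workcell import env gives the robot as it stands. The module is installed in compiled form; this text tells all that it offers.
- The arm moves only by the tool step_arm, never from a script. Its argument "moves" is a list that holds one entry, the list of rows, each a list of 7 numbers: the turn, a rotation vector about the tool's x, y, z in rad, then the shift along the tool's x, y, z in m, then the opening, from 0 (shut) to 1 (fully open). In form: [[[rx, ry, rz, tx, ty, tz, grip], ...]]. A call has 1 to 12 rows; each row is the pose to reach, as a shift and turn from the pose measured when the call began, along the tool's axes at that moment; what a row does not reach only later rows make up. A row lasts 1/10 s, in which the tool goes at most 50 mm and 8.59 degrees, less where a joint would pass 70% of its speed; a pose out of reach is approached as far as the arm can. A call with a gripper value outside its range is refused whole. The fingers move at their own pace and stop on an object; "force" is the grip in N (left out, the last holds). Time passes only in rows, so rows that repeat a pose let the fingers close. It gives the time, the measured TCP pose, the force and the opening at its end, in the units of the state.
- env.get_state(): the state, without advancing time (a new reading comes with each control period).
- env.read_camera(name): name is "scene" or "top"; returns (picture, depth): 400x640x3 uint8, red, green, blue; 400x640 float32, m along the optical axis (not along the pixel's ray), 0 where there is no reading.
- env.get_calibration(name): a dict with "mtx" (3x3 intrinsics, pixels), "camera_from_world" (4x4, takes a point from world to camera coordinates). Camera axes: x right, y down, z forward; pixel columns grow to the right and rows downward; lengths in m; the calibration is good to about 2 mm. A picture is of the moment at which its call begins. get_calibration takes no time and is no camera call.
- env.hand_in(): hands the job in, once; it reports no verdict.
Trained networks look in the newest picture that a camera, given by its name, has taken for a name from the list of things; names that differ only in an ending like _2 or _b are one class to them, and where a whole thing is asked for, a point or a joint stands for the part that bears it (a point fixed in the world has none). Each returns a list of dicts, best first, with "confidence" (0 to 1); they miss things now and then, are a little off and sometimes report something else, mostly with a low value. They report only what shows in the picture. A call takes as long as a camera call. They do not tell look-alikes from the thing itself.
- env.boxes_of(camera, thing): "uv" ([column, row] in pixels, amid what is visible of it).
- env.silhouettes(camera, thing): "mask" (400x640 bool, what is visible of it) and "uv" ([column, row] in pixels, amid what is visible of it).
The state is a dict: "clock": time; "joint_pos": joint angles; "qvel": joint speeds; "tau": joint torques, N m; "tcp_pos": TCP position; "orientation": TCP orientation; "wrist_force": force on the tool from outside, world axes, zero at the start; "ft_torque": the same for the moment, N m; "finger_gap": finger opening in m.
Only numpy, scipy, OpenCV 4.12 (cv2) and the standard library are available. Lean on these libraries where they do the work, as an engineer would, in place of code of your own. Each camera call takes 0.05 s, during which the arm holds its last target.

## Working session

There is one attempt and no reset: what is moved stays moved. The work goes in short steps, Python scripts to look and compute and a tool call to move; the robot and the scene stay as the last step left them, time stands still between calls to the robot, and variables do not carry over. Pictures are saved under pics/ and viewed, and the job is handed in when it is done.

Besides the shell and the picture viewer there is one more tool, called as a command line: name --argument value ..., lists and objects as JSON in quotes. step_arm: Moves the arm, as the interface text tells. Its arguments: {"type":"object","properties":{"moves":{"type":"array","items":{"type":"array","items":{"type":"array","items":{"type":"number"}}}},"force":{"type":"number"}},"required":["moves"]}

```bash
mkdir -p pics; python3 - <<'E'
from workcell import env
import cv2,numpy as np
for n in ("scene","top"):
    p,d=env.read_camera(n); cv2.imwrite(f"pics/{n}0.png",p[:,:,::-1]); np.save(n+"_d.npy",d); np.save(n+"_p.npy",p)
    c=env.get_calibration(n); print(n,c)
print(env.get_state(), env.nose_length)
E
```

```text
scene {'mtx': array([[369.66825476,   0.        , 319.29038613],
       [  0.        , 369.66825476, 201.81607171],
       [  0.        ,   0.        ,   1.        ]]), 'camera_from_world': array([[ 0.55657877,  0.83047903, -0.02290544, -0.33891303],
       [ 0.48901597, -0.34977294, -0.79907589, -0.20542515],
       [-0.67162747,  0.43354755, -0.6007937 ,  1.099568  ],
       [ 0.        ,  0.        ,  0.        ,  1.        ]])}
top {'mtx': array([[463.62829242,   0.        , 315.97735447],
       [  0.        , 463.62829242, 199.83622468],
       [  0.        ,   0.        ,   1.        ]]), 'camera_from_world': array([[-0.01954135, -0.99977274, -0.00852134,  0.00729497],
       [-0.98337438,  0.02075843, -0.18039935,  0.58200225],
       [ 0.18053524,  0.00485442, -0.98355654,  0.9570038 ],
       [ 0.        ,  0.        ,  0.        ,  1.        ]])}
{'clock': 0.1, 'joint_pos': array([1.13435864e+00, 3.13929133e-01, 4.50999893e-02, 1.30360100e+00,
       1.69519417e-05, 1.43116440e+00]), 'qvel': array([ 1.08706870e-03, -2.26419545e-03,  3.34894303e-03,  1.47003449e-03,
       -6.90031650e-05, -8.01153246e-04]), 'tau': array([ 2.94290170e-03, -4.81727314e+01,  2.99242920e+01,  1.28238936e-02,
       -3.89845195e-05, -3.32639239e-06]), 'tcp_pos': array([0.16800563, 0.5494551 , 0.24149887]), 'orientation': array([ 0.56792292, -0.42084505,  0.56894395,  0.42030439]), 'wrist_force': array([-0.209168  , -0.51431293,  0.27469419]), 'ft_torque': array([-0.0127622 ,  0.03641052,  0.01162507]), 'finger_gap': 0.08530027608545894} 0.011
```

View pics/scene0.png

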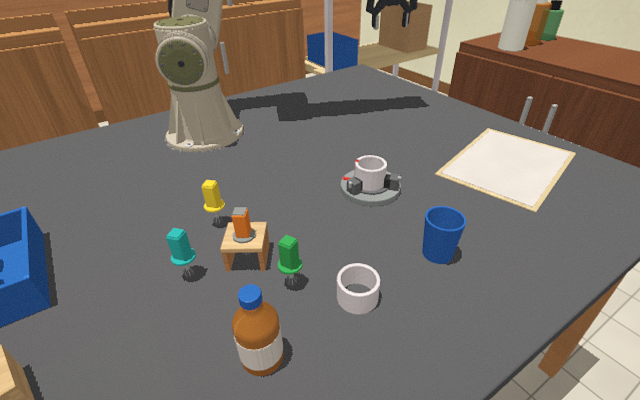

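View pics/top0.png

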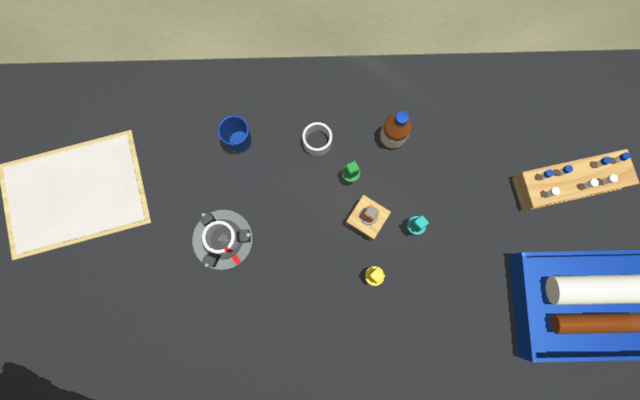

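The scene camera shows four tool-like candidates: yellow (212,195), turquoise (180,245), green (289,253), and orange standing in the wooden rest (242,225). In the top view the orange one is at (370,215). By the description I choose the orange one in the rest. The holder is at top (222,239), with the red mark near (230,252).

```bash
python3 - <<'E'
import cv2,numpy as np
p=np.load("top_p.npy")[:,:,::-1]
a=cv2.resize(p[190:245,340:400],None,fx=7,fy=7,interpolation=cv2.INTER_CUBIC)
b=cv2.resize(p[200:280,185:265],(385,385),interpolation=cv2.INTER_CUBIC)
s=np.load("scene_p.npy")[:,:,::-1]
c=cv2.resize(s[200:275,210:285],(385,385),interpolation=cv2.INTER_CUBIC)
cv2.imwrite("pics/crop1.png",np.hstack([a[:385,:400],b]))
cv2.imwrite("pics/crop2.png",np.hstack([c,cv2.resize(s[150:205,335:410],(410,385))]))
E
```

```text
(no output)
```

View pics/crop1.png

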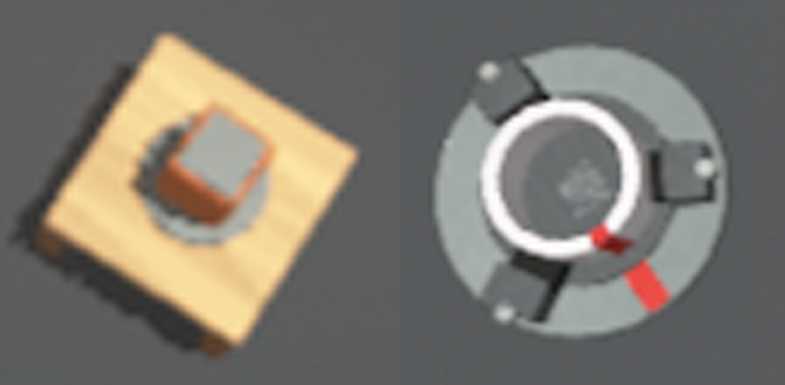

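View pics/crop2.png

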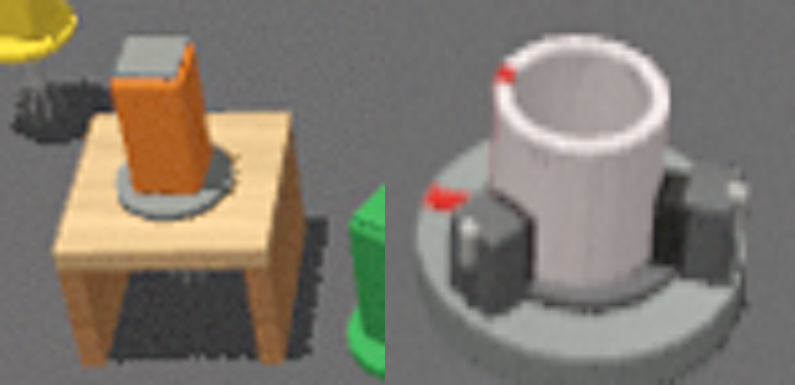

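The crops confirm it: the orange square handle with a grey cap stands in the rest, and the sleeve has its red mark toward the lower right in the top view. Next I'll measure.

```bash
cat > h.py <<'E'
import numpy as np,cv2
from scipy.optimize import least_squares
from workcell import env
def cloud(n,d):
    c=env.get_calibration(n);K=c["mtx"];T=np.linalg.inv(c["camera_from_world"])
    v,u=np.mgrid[0:400,0:640]
    P=np.stack([(u-K[0,2])/K[0,0]*d,(v-K[1,2])/K[1,1]*d,d],-1)
    return P@T[:3,:3].T+T[:3,3]
def ray(n,u,v,z):
    c=env.get_calibration(n);K=c["mtx"];T=np.linalg.inv(c["camera_from_world"])
    r=T[:3,:3]@np.array([(u-K[0,2])/K[0,0],(v-K[1,2])/K[1,1],1]);o=T[:3,3]
    return o+r*(z-o[2])/r[2]
def circ(x,y,R=None):
    if R is None:
        f=lambda p:np.hypot(x-p[0],y-p[1])-p[2]; p0=[x.mean(),y.mean(),.03]
    else:
        f=lambda p:np.hypot(x-p[0],y-p[1])-R; p0=[x.mean(),y.mean()]
    return least_squares(f,p0,loss="soft_l1",f_scale=.001).x
E
python3 - <<'E'
from h import *
for n in("top","scene"):
    d=np.load(n+"_d.npy");p=np.load(n+"_p.npy");W=cloud(n,d);hsv=cv2.cvtColor(p,cv2.COLOR_RGB2HSV)
    ok=d>0
    print(n,"table z",np.median(W[...,2][ok&(abs(W[...,2])<.02)]))
    for name,thing in(("rest","rest"),("deb","deburrer"),("holder","holder"),("bottle","bottle"),("spare","spare"),("beaker","beaker")):
        r=env.silhouettes(n,thing)
        for q in r[:5]:
            m=q["mask"]&ok
            w=W[m]
            print(name,round(q["confidence"],2),np.round(q["uv"],1),m.sum(),np.round(np.median(w,0),3) if m.sum() else "", np.round(w[:,2].max(),3) if m.sum() else "")
E
```

```text
top table z -0.0010940154743074304
rest 0.6 [364.1 218.1] 785 [ 0.54  -0.113  0.054] 0.105
deb 0.74 [351.4 171. ] 271 [ 0.638 -0.08   0.083] 0.102
deb 0.65 [369.7 216. ] 260 [ 0.541 -0.113  0.101] 0.113
deb 0.64 [373.9 271.8] 267 [ 0.417 -0.12   0.093] 0.103
holder 0.78 [221.4 240.1] 3032 [0.503 0.206 0.017] 0.073
holder 0.39 [394.2 130.1] 883 [ 0.724 -0.177  0.092] 0.142
bottle 0.7 [392.8 131.1] 823 [ 0.724 -0.175  0.093] 0.142
spare 0.98 [320.9 129.7] 504 [ 0.732 -0.009  0.037] 0.047
beaker 0.88 [232.  135.7] 876 [0.747 0.177 0.047] 0.089
scene table z -0.0005391063256866002
rest 0.7 [251.3 244.7] 1239 [ 0.557 -0.118  0.053] 0.087
deb 0.82 [215.5 197.6] 594 [ 0.425 -0.126  0.067] 0.1
deb 0.8 [181.  248.6] 812 [ 0.532 -0.22   0.068] 0.1
deb 0.69 [242.5 226.6] 624 [ 0.554 -0.118  0.082] 0.111
deb 0.61 [291.1 261.9] 816 [ 0.652 -0.085  0.067] 0.1
holder 0.6 [372.3 186.1] 2267 [0.531 0.191 0.031] 0.071
bottle 0.59 [255.9 331.8] 3284 [ 0.756 -0.189  0.088] 0.141
spare 0.92 [357.7 284.5] 1690 [ 0.734 -0.009  0.028] 0.046
beaker 0.87 [440.7 232.2] 1998 [0.742 0.165 0.059] 0.086
```

```bash
cat > fit.py <<'E'
from h import *
def planepts(n,uv,z):
    return np.array([ray(n,u,v,z) for u,v in uv])
for n in("top","scene"):
    d=np.load(n+"_d.npy");p=np.load(n+"_p.npy");W=cloud(n,d);hsv=cv2.cvtColor(p,cv2.COLOR_RGB2HSV).astype(int)
    H,S,V=[hsv[...,i] for i in range(3)]
    x,y,z=W[...,0],W[...,1],W[...,2]
    near=lambda cx,cy,r:(np.hypot(x-cx,y-cy)<r)&(d>0)
    def rect(m,zz,nm):
        v,u=np.nonzero(m); q=planepts(n,np.c_[u,v],zz)[:,:2]
        (c,s,a)=cv2.minAreaRect((q*1000).astype(np.float32)); print(n,nm,"c",np.round(c,1),"size",np.round(s,1),"ang",round(a,1),"mean",np.round(q.mean(0)*1000,1),len(u))
    rect(near(.54,-.115,.06)&(z>.049)&(z<.061)&(V>90),.055,"resttop")
    m=near(.54,-.115,.06)&(z>.098)&(z<.120)
    rect(m&(S<90),.109,"cap")
    print(" cap z",np.median(z[m&(S<90)]))
    # holder base circle outer contour
    m=near(.503,.206,.085)&(z>.008)&(z<.11)
    if n=="top":
        b=near(.503,.206,.085)&(z>.010)&(z<.022)
        v,u=np.nonzero(b);q=planepts(n,np.c_[u,v],.016)[:,:2]
        hull=cv2.convexHull((q*1e4).astype(np.float32))[:,0]/1e4
        print("base",circ(hull[:,0],hull[:,1]),circ(hull[:,0],hull[:,1],.068))
    b=near(.503,.206,.085)&(z>.062)&(z<.078)
    v,u=np.nonzero(b);q=planepts(n,np.c_[u,v],.070)[:,:2]
    hull=cv2.convexHull((q*1e4).astype(np.float32))[:,0]/1e4
    print("rim outer",circ(hull[:,0],hull[:,1]),len(u))
    red=((H<8)|(H>172))&(S>130)&(V>80)
    for nm,lo,hi,zz in(("basemark",.01,.022,.016),("rimmark",.064,.078,.07)):
        b=red&near(.503,.206,.085)&(z>lo)&(z<hi)
        v,u=np.nonzero(b)
        if len(u): print(nm,len(u),np.round(planepts(n,np.c_[u,v],zz).mean(0),4),np.round(W[b].mean(0),4))
E
python3 fit.py
```

```text
top resttop c [ 543.8 -115.4] size [69.9 70.4] ang 56.0 mean [ 542.3 -114.6] 849
top cap c [ 546.1 -116.5] size [22.3 19.5] ang 51.7 mean [ 545.2 -117.2] 94
 cap z 0.10910650018670276
base [0.50523668 0.20719862 0.06721407] [0.50526503 0.20715592]Traceback (most recent call last):
  File "fit.py", line 24, in <module>
    v,u=np.nonzero(b);q=planepts(n,np.c_[u,v],.070)[:,:2]
                        ~~~~~~~~^^^^^^^^^^^^^^^^^^^
  File "fit.py", line 3, in planepts
    return np.array([ray(n,u,v,z) for u,v in uv])
                     ~~~^^^^^^^^^
  File "h.py", line 10, in ray
    c=env.get_calibration(n);K=c["mtx"];T=np.linalg.inv(c["camera_from_world"])
ValueError: time passes only in moves, steps and waits
```

```bash
python3 - <<'E'
s=open('h.py').read()
s=s.replace('def cloud','_c={}\ndef cal(n):\n    if n not in _c:_c[n]=env.get_calibration(n)\n    return _c[n]\ndef cloud',1)
a,b=s.split('def cloud',1)
open('h.py','w').write(a+'def cloud'+b.replace('env.get_calibration(n)','cal(n)'))
E
python3 fit.py
```

```text
top resttop c [ 543.8 -115.4] size [69.9 70.4] ang 56.0 mean [ 542.3 -114.6] 849
top cap c [ 546.1 -116.5] size [22.3 19.5] ang 51.7 mean [ 545.2 -117.2] 94
 cap z 0.10910650018670276
base [0.50523668 0.20719862 0.06721407] [0.50526503 0.20715592]
rim outer [0.50490368 0.20435905 0.03401084] 306
basemark 49 [0.4605 0.176  0.016 ] [0.4605 0.1761 0.0152]
rimmark 11 [0.4787 0.1863 0.07  ] [0.4788 0.1866 0.0687]
scene resttop c [ 547.8 -116.3] size [70.9 75.8] ang 56.2 mean [ 553.9 -118.4] 912
scene cap c [ 545.1 -115.4] size [20.4 18.9] ang 54.5 mean [ 545.2 -115.6] 96
 cap z 0.10981654355565448
rim outer [0.50988783 0.20266745 0.0373502 ] 288
basemark 15 [0.4581 0.1747 0.016 ] [0.4576 0.175  0.0156]
rimmark 4 [0.4812 0.1877 0.07  ] [0.4811 0.1878 0.07  ]
```

```bash
cat >> h.py <<'E'
from scipy.spatial.transform import Rotation as Ro
def pose():
    s=env.get_state();q=s["orientation"];return s,np.array(s["tcp_pos"]),Ro.from_quat([q[1],q[2],q[3],q[0]])
def target(phi): # phi deg: direction of tool z; tool x down
    z=np.array([np.cos(np.radians(phi)),np.sin(np.radians(phi)),0]);x=np.array([0,0,-1.]);return Ro.from_matrix(np.c_[x,np.cross(z,x),z])
def move(pt,phi):
    s,p,R=pose();return (R.inv()*target(phi)).as_rotvec(),R.inv().apply(np.array(pt)-p)
E
python3 - <<'E'
from h import *
s,p,R=pose(); M=R.as_matrix();print(np.round(M,3),"jaw ang",np.degrees(np.arctan2(M[1,2],M[0,2])),"from base", np.degrees(np.arctan2(p[1],p[0])))
for phi in(-36,144,54,-126):
    print(phi,[np.round(a,3) for a in move((.545,-.116,.2),phi)])
E
```

```text
[[ 0.    -0.956  0.293]
 [ 0.     0.293  0.956]
 [-1.    -0.     0.   ]] jaw ang 72.99160015290298 from base 72.99125527817414
-36 [array([ 1.902,  0.   , -0.   ]), array([ 0.042, -0.555, -0.527])]
144 [array([-1.239,  0.   ,  0.   ]), array([ 0.042, -0.555, -0.527])]
54 [array([0.331, 0.   , 0.   ]), array([ 0.042, -0.555, -0.527])]
-126 [array([-2.81, -0.  ,  0.  ]), array([ 0.042, -0.555, -0.527])]
```

step_arm --moves '[[[-0.3,0,0,0,-0.1,-0.1,1],[-0.6,0,0,0.01,-0.2,-0.2,1],[-0.9,0,0,0.02,-0.35,-0.33,1],[-1.2,0,0,0.03,-0.45,-0.43,1],[-1.239,0,0,0.042,-0.555,-0.527,1],[-1.239,0,0,0.042,-0.555,-0.527,1],[-1.239,0,0,0.042,-0.555,-0.527,1],[-1.239,0,0,0.042,-0.555,-0.527,1],[-1.239,0,0,0.042,-0.555,-0.527,1],[-1.239,0,0,0.042,-0.555,-0.527,1],[-1.239,0,0,0.042,-0.555,-0.527,1],[-1.239,0,0,0.042,-0.555,-0.527,1]]]'

```text
clock: 1.9
tcp_pos: [0.4361, 0.0766, 0.2144]
orientation: [-0.219, 0.673, -0.218, -0.672]
wrist_force: [1.2, 0.8, -0.4]
finger_gap: 0.0851
```

```bash
python3 - <<'E'
from h import *
s,p,R=pose(); print(s["clock"],p,s["joint_pos"],s["wrist_force"]);print([np.round(a,4) for a in move((.545,-.116,.2),144)])
E
```

```text
1.9 [0.4360827  0.07661983 0.21440499] [-7.98689092e-03  6.86294983e-02 -3.26657133e-01  1.17418656e+00
  3.46796946e-04 -9.50298270e-01] [ 1.22883256  0.80371483 -0.35644984]
[array([-0.0002, -0.0009,  0.0011]), array([ 0.0145,  0.0918, -0.2013])]
```

step_arm --moves '[[[0,-0.001,0.001,0.0145,0.02,-0.045,1],[0,-0.001,0.001,0.0145,0.04,-0.09,1],[0,-0.001,0.001,0.0145,0.06,-0.13,1],[0,-0.001,0.001,0.0145,0.08,-0.175,1],[0,-0.001,0.001,0.0145,0.092,-0.2015,1],[0,-0.001,0.001,0.0145,0.092,-0.2015,1],[0,-0.001,0.001,0.0145,0.092,-0.2015,1],[0,-0.001,0.001,0.0145,0.092,-0.2015,1]]]'

```text
clock: 2.7
tcp_pos: [0.5444, -0.1154, 0.1999]
orientation: [0.218, -0.672, 0.218, 0.673]
wrist_force: [0.3, 0.1, -0.2]
finger_gap: 0.0854
```

```bash
python3 - <<'E'
from h import *
s,p,R=pose(); print(s["clock"],p,s["joint_pos"],s["wrist_force"]);print([np.round(a,4) for a in move((.5455,-.116,.078),144)])
p_,d=env.read_camera("scene");cv2.imwrite("pics/pre.png",cv2.resize(p_[130:290,150:350,::-1],None,fx=3,fy=3))
E
```

```text
2.7 [ 0.54437947 -0.11538888  0.19990376] [-3.53281361e-01  2.93732796e-01 -8.53465033e-02  1.19274429e+00
  2.79287897e-04 -1.29631985e+00] [ 0.31668296  0.05427971 -0.22829528]
[array([ 0.0006,  0.0011, -0.    ]), array([ 0.1219, -0.0002, -0.0014])]
```

View pics/pre.png

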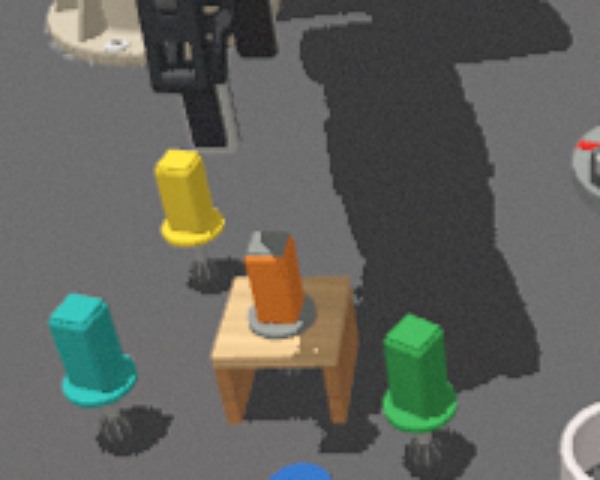

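The open gripper hangs above the orange tool, which is at (275,280) in the crop, and the way down is clear. Descending and gripping.

step_arm --moves '[[[0,0.001,0,0.03,0,-0.001,1],[0,0.001,0,0.06,0,-0.0014,1],[0,0.001,0,0.09,0,-0.0014,1],[0,0.001,0,0.11,0,-0.0014,1],[0,0.001,0,0.12,0,-0.0014,1],[0,0.001,0,0.122,0,-0.0014,1],[0,0.001,0,0.122,0,-0.0014,0.4],[0,0.001,0,0.122,0,-0.0014,0.3],[0,0.001,0,0.122,0,-0.0014,0.1],[0,0.001,0,0.122,0,-0.0014,0],[0,0.001,0,0.122,0,-0.0014,0],[0,0.001,0,0.122,0,-0.0014,0]]]' --force 80

```text
clock: 3.95
tcp_pos: [0.5461, -0.1162, 0.079]
orientation: [-0.218, 0.673, -0.218, -0.672]
wrist_force: [-0.5, 0.1, 5.4]
finger_gap: 0.0233
```

```bash
python3 - <<'E'
from h import *
s,p,R=pose(); print(s["clock"],p,R.as_matrix().round(4),s["wrist_force"],s["ft_torque"],s["finger_gap"])
E
```

```text
3.95 [ 0.54611571 -0.11621042  0.07897145] [[ 1.900e-03 -5.870e-01 -8.096e-01]
 [-7.000e-04 -8.096e-01  5.870e-01]
 [-1.000e+00 -5.000e-04 -1.900e-03]] [-0.52783637  0.11753801  5.3884265 ] [ 0.08242436  0.13956802 -0.01211451] 0.023345764436382345
```

step_arm --moves '[[[0,0,0,-0.01,0,0,0],[0,0,0,-0.04,0,0,0],[0,0,0,-0.08,0,0,0],[0,0,0,-0.11,0,0,0],[0,0,0,-0.12,-0.02,0.02,0],[0,0,0,-0.12,-0.05,0.047,0],[0,0,0,-0.12,-0.08,0.075,0],[0,0,0,-0.12,-0.11,0.103,0],[0,0,0,-0.12,-0.14,0.131,0],[0,0,0,-0.12,-0.17,0.16,0],[0,0,0,-0.12,-0.2,0.188,0],[0,0,0,-0.12,-0.22,0.207,0]]]'

```text
clock: 5.15
tcp_pos: [0.5065, 0.1859, 0.1991]
orientation: [-0.218, 0.673, -0.218, -0.672]
wrist_force: [0.6, 0.8, -1.7]
finger_gap: 0.0232
```

```bash
python3 - <<'E'
from h import *
s,p,R=pose(); print(s["clock"],p,s["joint_pos"],s["wrist_force"],s["finger_gap"]);print([np.round(a,4) for a in move((.505,.2055,.199),144)])
for n in("scene","top"):
    p_,d=env.read_camera(n);cv2.imwrite(f"pics/lift_{n}.png",p_[:,:,::-1])
E
```

```text
5.15 [0.50645668 0.18588758 0.1990511 ] [ 2.03267308e-01  2.60181307e-01 -1.32911302e-01  1.17629873e+00
 -6.15712011e-04 -7.41948064e-01] [ 0.63663263  0.75511681 -1.67083204] 0.023220735903828546
[array([ 0.0027, -0.0014,  0.0006]), array([ 0.    , -0.015 ,  0.0127])]
```

View pics/lift_scene.png

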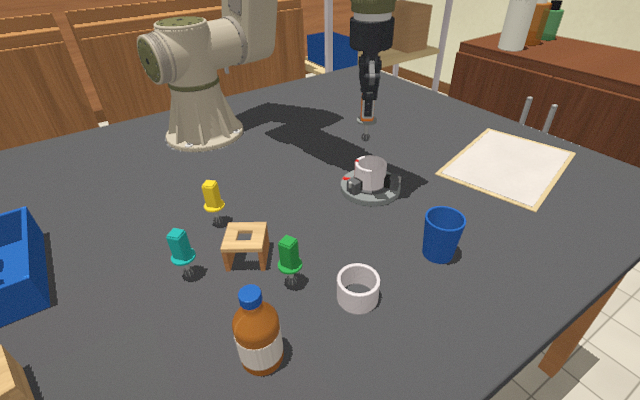

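The tool hangs straight in the gripper at (365,130), the rest is empty, and nothing else moved. Now I'll go over the sleeve and down.

step_arm --moves '[[[0.003,-0.001,0,0,-0.015,0.0127,0],[0.003,-0.001,0,0,-0.015,0.0127,0],[0.003,-0.001,0,0.02,-0.015,0.0127,0],[0.003,-0.001,0,0.04,-0.015,0.0127,0],[0.003,-0.001,0,0.055,-0.015,0.0127,0],[0.003,-0.001,0,0.062,-0.015,0.0127,0],[0.003,-0.001,0,0.066,-0.015,0.0127,0],[0.003,-0.001,0,0.066,-0.015,0.0127,0],[0.003,-0.001,0,0.066,-0.015,0.0127,0],[0.003,-0.001,0,0.066,-0.015,0.0127,0]]]'

```text
clock: 6.25
tcp_pos: [0.5055, 0.2062, 0.1338]
orientation: [-0.218, 0.673, -0.217, -0.672]
wrist_force: [-0.3, 0.5, -0.7]
finger_gap: 0.0233
```

```bash
cat > st.py <<'E'
from h import *
s,p,R=pose(); print(s["clock"],p.round(5),s["wrist_force"].round(2),s["ft_torque"].round(3),(R*target(144).inv()).as_rotvec().round(4))
E
python3 st.py; python3 - <<'E'
from h import *
p_,d=env.read_camera("top");cv2.imwrite("pics/in_top.png",cv2.resize(p_[190:290,160:290,::-1],None,fx=6,fy=6))
p_,d=env.read_camera("scene");cv2.imwrite("pics/in_sc.png",cv2.resize(p_[90:210,320:420,::-1],None,fx=5,fy=5))
s,p,R=pose();print(s["wrist_force"],s["clock"])
E
```

```text
6.25 [0.5055  0.20619 0.13376] [-0.34  0.46 -0.69] [-0.04   0.002 -0.037] [ 0.001  -0.0019  0.0027]
[-0.16458375 -0.28387237 -0.96806459] 6.35
```

View pics/in_sc.png

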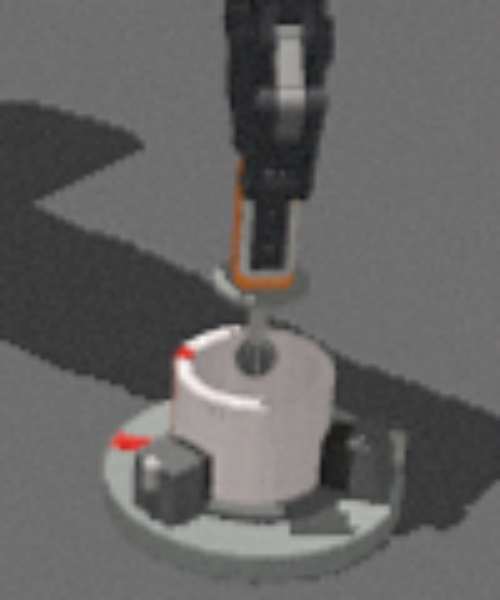

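The ball sits inside the bore with no contact yet. I'll probe along tool y.

step_arm --moves '[[[0,0,0,0.0005,0.006,0,0],[0,0,0,0.0005,0.012,0,0],[0,0,0,0.0005,0.016,0,0],[0,0,0,0.0005,0.018,0,0],[0,0,0,0.0005,0.019,0,0],[0,0,0,0.0005,0.02,0,0],[0,0,0,0.0005,0.02,0,0],[0,0,0,0.0005,0.02,0,0]]]'

```text
clock: 7.15
tcp_pos: [0.4937, 0.1901, 0.133]
orientation: [-0.218, 0.673, -0.217, -0.672]
wrist_force: [-0.3, 0.9, -1.3]
finger_gap: 0.0229
```

```bash
python3 st.py
```

```text
7.15 [0.49367 0.19012 0.13305] [-0.26  0.91 -1.28] [ 0.043 -0.058 -0.024] [ 0.001  -0.0017  0.0028]
```

step_arm --moves '[[[0,0,0,0,0.001,0,0],[0,0,0,0,0.001,0,0],[0,0,0,0,0.001,0,0]]]'

```text
clock: 7.45
tcp_pos: [0.4933, 0.1895, 0.1331]
orientation: [-0.218, 0.673, -0.217, -0.672]
wrist_force: [1.6, 0.4, -1.1]
finger_gap: 0.0234
```

```bash
python3 st.py; python3 - <<'E'
from h import *
for i in range(4):
    env.read_camera("top"); s=env.get_state(); print(s["clock"],s["wrist_force"].round(2),s["ft_torque"].round(3))
E
```

```text
7.45 [0.49328 0.1895  0.13312] [ 1.56  0.38 -1.14] [ 0.188 -0.106 -0.049] [ 0.0013 -0.0021  0.003 ]
7.5 [ 0.72  1.74 -1.41] [ 0.181 -0.128 -0.004]
7.55 [ 0.36  0.8  -1.43] [ 0.194 -0.123  0.023]
7.6 [ 0.04  0.86 -0.66] [ 0.198 -0.144 -0.04 ]
7.65 [ 0.82  0.67 -0.71] [ 0.189 -0.162 -0.004]
```

step_arm --moves '[[[0,0,0,0,0.0015,0,0],[0,0,0,0,0.0015,0,0],[0,0,0,0,0.0015,0,0]]]'

```text
clock: 7.95
tcp_pos: [0.4927, 0.1885, 0.1333]
orientation: [-0.218, 0.674, -0.217, -0.672]
wrist_force: [1.5, 1.6, -0.9]
finger_gap: 0.0232
```

```bash
cat > avg.py <<'E'
from h import *
F=[];T=[];P=[]
for i in range(4):
    env.read_camera("top"); s,p,R=pose(); F.append(s["wrist_force"]);T.append(s["ft_torque"]);P.append(p)
print(s["clock"],np.mean(P,0).round(5),"F",np.mean(F,0).round(2),"T",np.mean(T,0).round(3),(R*target(144).inv()).as_rotvec().round(4))
E
python3 avg.py
```

```text
8.15 [0.49264 0.18842 0.13329] F [ 1.43  2.54 -0.28] T [ 0.665 -0.38  -0.005] [ 0.0016 -0.0026  0.003 ]
```

step_arm --moves '[[[0,0,0,0,-0.01,0,0],[0,0,0,0,-0.022,0,0],[0,0,0,0,-0.032,0,0],[0,0,0,0,-0.038,0,0],[0,0,0,0,-0.041,0,0],[0,0,0,0,-0.042,0,0],[0,0,0,0,-0.043,0,0],[0,0,0,0,-0.043,0,0],[0,0,0,0,-0.043,0,0]]]'

```text
clock: 9.05
tcp_pos: [0.5175, 0.223, 0.1334]
orientation: [-0.218, 0.673, -0.217, -0.672]
wrist_force: [0.3, -1.1, -0.4]
finger_gap: 0.0235
```

```bash
python3 avg.py
```

```text
9.25 [0.51762 0.22305 0.13343] F [-0.08  0.15 -0.61] T [-0.108  0.126  0.029] [ 0.0015 -0.0025  0.0028]
```

step_arm --moves '[[[0,0,0,0,0.01,0,0],[0,0,0,0,0.0203,0.006,0],[0,0,0,0,0.0203,0.012,0],[0,0,0,0,0.0203,0.016,0],[0,0,0,0,0.0203,0.018,0],[0,0,0,0,0.0203,0.019,0],[0,0,0,0,0.0203,0.02,0],[0,0,0,0,0.0203,0.02,0],[0,0,0,0,0.0203,0.02,0]]]'

```text
clock: 10.15
tcp_pos: [0.4897, 0.2184, 0.1333]
orientation: [-0.218, 0.674, -0.217, -0.672]
wrist_force: [0.3, -0.8, -1.2]
finger_gap: 0.0231
```

```bash
python3 avg.py
```

```text
10.35 [0.48967 0.21832 0.13331] F [ 0.01 -0.12 -0.74] T [-0.009  0.015 -0.016] [ 0.0015 -0.0025  0.0027]
```

step_arm --moves '[[[0,0,0,0,0,0.001,0],[0,0,0,0,0,0.002,0],[0,0,0,0,0,0.002,0],[0,0,0,0,0,0.002,0]]]'

```text
clock: 10.75
tcp_pos: [0.4882, 0.2194, 0.1334]
orientation: [-0.218, 0.674, -0.217, -0.672]
wrist_force: [1.2, -1.4, -0.6]
finger_gap: 0.0232
```

```bash
python3 avg.py
```

```text
10.95 [0.48817 0.21938 0.13337] F [ 0.57 -0.87 -1.28] T [-0.177 -0.211 -0.015] [ 0.0014 -0.0027  0.0026]
```

step_arm --moves '[[[0,0,0,0,0,-0.012,0],[0,0,0,0,0,-0.024,0],[0,0,0,0,0,-0.034,0],[0,0,0,0,0,-0.038,0],[0,0,0,0,0,-0.04,0],[0,0,0,0,0,-0.041,0],[0,0,0,0,0,-0.041,0],[0,0,0,0,0,-0.041,0]]]'

```text
clock: 11.75
tcp_pos: [0.5211, 0.1955, 0.1334]
orientation: [-0.218, 0.673, -0.217, -0.672]
wrist_force: [0.5, -0.1, -1.0]
finger_gap: 0.023
```

```bash
python3 avg.py
```

```text
11.95 [0.52114 0.1956  0.13348] F [ 0.21 -0.1  -0.8 ] T [-0.012  0.004  0.013] [ 0.0014 -0.0027  0.0031]
```

step_arm --moves '[[[0,0,0,0,0,-0.001,0],[0,0,0,0,0,-0.002,0],[0,0,0,0,0,-0.002,0],[0,0,0,0,0,-0.002,0]]]'

```text
clock: 12.35
tcp_pos: [0.5226, 0.1945, 0.1334]
orientation: [-0.218, 0.673, -0.217, -0.672]
wrist_force: [-1.0, 1.3, -1.6]
finger_gap: 0.0232
```

```bash
python3 avg.py
```

```text
12.55 [0.52267 0.19451 0.13346] F [-0.26  0.94 -0.84] T [ 0.216  0.263 -0.006] [ 0.0016 -0.0025  0.0031]
```

Touch results: the orbit centre is fixed in TCP terms, zero-contact radius is about 20.3 mm, and about 22.2 mm gives about 2.5–3 N. A script will print the rows for each arc.

```bash
cat > arc.py <<'E'
import sys
from h import *
O=np.array([.5055,.20619]);Y=np.array([np.cos(np.radians(234)),np.sin(np.radians(234))]);Z=np.array([np.cos(np.radians(144)),np.sin(np.radians(144))])
c=np.array([-.0004,.00065]);zt=.1333
def rows(lst): # (radius mm, alpha rel to mark deg)
    s,p,R=pose();dv=p[:2]-O
    u=np.array([dv@Y,dv@Z])-c
    print(s["clock"],"rel mm",(u*1e3).round(2),"r",round(np.hypot(*u)*1e3,2),"a",round((np.degrees(np.arctan2(u[1],u[0]))-19.2)%360,1),"z",p[2].round(4),"F",s["wrist_force"].round(1),"T",s["ft_torque"].round(3),(R*target(144).inv()).as_rotvec().round(4))
    r=(R.inv()*target(144.16)).as_rotvec()
    out=[]
    for rad,a in lst:
        a=np.radians(a+19.2);t=O+(c[0]+rad/1e3*np.cos(a))*Y+(c[1]+rad/1e3*np.sin(a))*Z
        w=R.inv().apply(np.r_[t,zt]-p); out.append([0,0,0]+[float(round(x,4)) for x in w]+[0])
    print(out)
if sys.argv[1]=="start": rows([(10,0),(10,0),(18,0),(20,0),(21,0),(22,0),(22.2,0),(22.2,0),(22.2,0),(22.2,0)])
else:
    a=float(sys.argv[1]);R_=float(sys.argv[2]);rows([(R_,a+5*i) for i in range(1,13)])
E
python3 arc.py start
```

```text
12.55 rel mm [ -0.26 -21.41] r 21.42 a 250.1 z 0.1335 F [-0.2  0.6 -0.7] T [ 0.219  0.289 -0.004] [ 0.0016 -0.0025  0.0031]
[[0, 0, 0, 0.0001, 0.0096, 0.0247, 0], [0, 0, 0, 0.0001, 0.0096, 0.0247, 0], [0, 0, 0, 0.0001, 0.0172, 0.0274, 0], [0, 0, 0, 0.0001, 0.0191, 0.0281, 0], [0, 0, 0, 0.0001, 0.02, 0.0284, 0], [0, 0, 0, 0.0001, 0.0209, 0.0287, 0], [0, 0, 0, 0.0001, 0.0211, 0.0288, 0], [0, 0, 0, 0.0001, 0.0211, 0.0288, 0], [0, 0, 0, 0.0001, 0.0211, 0.0288, 0], [0, 0, 0, 0.0001, 0.0211, 0.0288, 0]]
```

step_arm --moves '[[[0,0,0,0,0.0096,0.0247,0],[0,0,0,0,0.0096,0.0247,0],[0,0,0,0,0.0172,0.0274,0],[0,0,0,0,0.0191,0.0281,0],[0,0,0,0,0.02,0.0284,0],[0,0,0,0,0.0209,0.0287,0],[0,0,0,0,0.0211,0.0288,0],[0,0,0,0,0.0211,0.0288,0],[0,0,0,0,0.0211,0.0288,0],[0,0,0,0,0.0211,0.0288,0]]]'

```text
clock: 13.55
tcp_pos: [0.4875, 0.1943, 0.1335]
orientation: [-0.218, 0.674, -0.217, -0.672]
wrist_force: [2.4, 0.4, -1.1]
finger_gap: 0.023
```

```bash
python3 avg.py;python3 arc.py 0 22.2
```

```text
13.75 [0.48735 0.19431 0.13348] F [ 2.17  0.44 -0.57] T [ 0.11  -0.427  0.007] [ 0.0016 -0.0031  0.0032]
13.75 rel mm [20.71  7.07] r 21.88 a 359.7 z 0.1335 F [2.2 0.6 0.5] T [ 0.096 -0.459 -0.011] [ 0.0016 -0.0031  0.0032]
[[0, 0, 0, 0.0002, -0.0005, 0.002, 0], [0, 0, 0, 0.0002, -0.0013, 0.0038, 0], [0, 0, 0, 0.0002, -0.0024, 0.0054, 0], [0, 0, 0, 0.0002, -0.0035, 0.0069, 0], [0, 0, 0, 0.0002, -0.0048, 0.0084, 0], [0, 0, 0, 0.0002, -0.0062, 0.0097, 0], [0, 0, 0, 0.0002, -0.0078, 0.0109, 0], [0, 0, 0, 0.0002, -0.0094, 0.012, 0], [0, 0, 0, 0.0002, -0.0111, 0.0129, 0], [0, 0, 0, 0.0002, -0.0129, 0.0136, 0], [0, 0, 0, 0.0002, -0.0147, 0.0142, 0], [0, 0, 0, 0.0002, -0.0166, 0.0147, 0]]
```

step_arm --moves '[[[0,0,0,0,-0.0004,0.002,0],[0,0,0,0,-0.0012,0.0038,0],[0,0,0,0,-0.0023,0.0055,0],[0,0,0,0,-0.0034,0.007,0],[0,0,0,0,-0.0047,0.0085,0],[0,0,0,0,-0.0061,0.0098,0],[0,0,0,0,-0.0077,0.011,0],[0,0,0,0,-0.0093,0.0121,0],[0,0,0,0,-0.011,0.013,0],[0,0,0,0,-0.0128,0.0138,0],[0,0,0,0,-0.0146,0.0144,0],[0,0,0,0,-0.0166,0.0149,0]]]'

```text
clock: 14.95
tcp_pos: [0.4848, 0.2162, 0.1334]
orientation: [-0.218, 0.674, -0.217, -0.672]
wrist_force: [1.9, -4.5, 1.2]
finger_gap: 0.0232
```

```bash
python3 avg.py;python3 arc.py 60 22.4
```

```text
15.15 [0.48505 0.21665 0.13348] F [ 2.6  -2.67  0.62] T [-0.768 -0.657  0.011] [ 0.0021 -0.0032  0.0032]
15.15 rel mm [ 3.92 22.06] r 22.4 a 60.7 z 0.1335 F [ 2.6 -2.5  0.8] T [-0.741 -0.676 -0.016] [ 0.0021 -0.0032  0.0032]
[[0, 0, 0, 0.0002, -0.0017, 0.0002, 0], [0, 0, 0, 0.0002, -0.0036, 0.0003, 0], [0, 0, 0, 0.0002, -0.0056, 0.0003, 0], [0, 0, 0, 0.0002, -0.0075, 0.0, 0], [0, 0, 0, 0.0002, -0.0094, -0.0004, 0], [0, 0, 0, 0.0002, -0.0113, -0.0009, 0], [0, 0, 0, 0.0002, -0.0131, -0.0017, 0], [0, 0, 0, 0.0003, -0.0148, -0.0025, 0], [0, 0, 0, 0.0003, -0.0165, -0.0036, 0], [0, 0, 0, 0.0003, -0.0181, -0.0048, 0], [0, 0, 0, 0.0003, -0.0195, -0.0061, 0], [0, 0, 0, 0.0003, -0.0209, -0.0075, 0]]
```

```bash
python3 arc.py 60 22.1
```

```text
15.15 rel mm [ 3.92 22.06] r 22.4 a 60.7 z 0.1335 F [ 2.6 -2.5  0.8] T [-0.741 -0.676 -0.016] [ 0.0021 -0.0032  0.0032]
[[0, 0, 0, 0.0002, -0.0017, -0.0001, 0], [0, 0, 0, 0.0002, -0.0036, 0.0, 0], [0, 0, 0, 0.0002, -0.0055, -0.0, 0], [0, 0, 0, 0.0002, -0.0075, -0.0003, 0], [0, 0, 0, 0.0002, -0.0093, -0.0007, 0], [0, 0, 0, 0.0002, -0.0112, -0.0012, 0], [0, 0, 0, 0.0002, -0.013, -0.0019, 0], [0, 0, 0, 0.0003, -0.0147, -0.0028, 0], [0, 0, 0, 0.0003, -0.0163, -0.0038, 0], [0, 0, 0, 0.0003, -0.0179, -0.005, 0], [0, 0, 0, 0.0003, -0.0193, -0.0063, 0], [0, 0, 0, 0.0003, -0.0206, -0.0077, 0]]
```

step_arm --moves '[[[0,0,0,0,-0.0017,-0.0001,0],[0,0,0,0,-0.0036,0,0],[0,0,0,0,-0.0055,0,0],[0,0,0,0,-0.0075,-0.0003,0],[0,0,0,0,-0.0093,-0.0007,0],[0,0,0,0,-0.0112,-0.0012,0],[0,0,0,0,-0.013,-0.0019,0],[0,0,0,0,-0.0147,-0.0028,0],[0,0,0,0,-0.0163,-0.0038,0],[0,0,0,0,-0.0179,-0.005,0],[0,0,0,0,-0.0193,-0.0063,0],[0,0,0,0,-0.0206,-0.0077,0]]]'

```text
clock: 16.35
tcp_pos: [0.5018, 0.2287, 0.133]
orientation: [0.218, -0.673, 0.217, 0.673]
wrist_force: [-2.2, -4.2, 3.0]
finger_gap: 0.0232
```

```bash
python3 avg.py;python3 arc.py 120 22.1
```

```text
16.55 [0.50212 0.22875 0.13297] F [-1.85 -4.26  1.17] T [-1.175  0.471  0.026] [ 0.0017 -0.0005  0.0033]
16.55 rel mm [-15.9   15.31] r 22.07 a 116.9 z 0.133 F [-2.  -4.1  0.4] T [-1.205  0.449  0.028] [ 0.0017 -0.0005  0.0033]
[[0, 0, 0, -0.0003, -0.002, -0.0024, 0], [0, 0, 0, -0.0003, -0.0031, -0.004, 0], [0, 0, 0, -0.0003, -0.004, -0.0057, 0], [0, 0, 0, -0.0003, -0.0047, -0.0075, 0], [0, 0, 0, -0.0003, -0.0053, -0.0093, 0], [0, 0, 0, -0.0003, -0.0058, -0.0112, 0], [0, 0, 0, -0.0003, -0.006, -0.0131, 0], [0, 0, 0, -0.0003, -0.0061, -0.015, 0], [0, 0, 0, -0.0003, -0.0061, -0.0169, 0], [0, 0, 0, -0.0003, -0.0059, -0.0189, 0], [0, 0, 0, -0.0003, -0.0055, -0.0207, 0], [0, 0, 0, -0.0003, -0.0049, -0.0226, 0]]
```

```bash
python3 arc.py 117 21.4
```

```text
16.55 rel mm [-15.9   15.31] r 22.07 a 116.9 z 0.133 F [-2.  -4.1  0.4] T [-1.205  0.449  0.028] [ 0.0017 -0.0005  0.0033]
[[0, 0, 0, -0.0003, -0.0008, -0.0019, 0], [0, 0, 0, -0.0003, -0.0019, -0.0034, 0], [0, 0, 0, -0.0003, -0.0028, -0.005, 0], [0, 0, 0, -0.0003, -0.0037, -0.0067, 0], [0, 0, 0, -0.0003, -0.0043, -0.0084, 0], [0, 0, 0, -0.0003, -0.0048, -0.0102, 0], [0, 0, 0, -0.0003, -0.0052, -0.0121, 0], [0, 0, 0, -0.0003, -0.0054, -0.0139, 0], [0, 0, 0, -0.0003, -0.0054, -0.0158, 0], [0, 0, 0, -0.0003, -0.0053, -0.0176, 0], [0, 0, 0, -0.0003, -0.005, -0.0195, 0], [0, 0, 0, -0.0003, -0.0046, -0.0213, 0]]
```

step_arm --moves '[[[0,0,0,-0.0002,-0.0008,-0.0019,0],[0,0,0,-0.0002,-0.0019,-0.0034,0],[0,0,0,-0.0002,-0.0028,-0.005,0],[0,0,0,-0.0002,-0.0037,-0.0067,0],[0,0,0,-0.0002,-0.0043,-0.0084,0],[0,0,0,-0.0002,-0.0048,-0.0102,0],[0,0,0,-0.0002,-0.0052,-0.0121,0],[0,0,0,-0.0002,-0.0054,-0.0139,0]]]'

```text
clock: 17.35
tcp_pos: [0.5166, 0.2253, 0.1332]
orientation: [0.218, -0.673, 0.216, 0.673]
wrist_force: [-3.7, -0.6, 1.2]
finger_gap: 0.023
```

```bash
python3 avg.py;python3 arc.py 157 21.4
```

```text
17.55 [0.5169  0.22505 0.13323] F [-3.2  -1.81  1.15] T [-0.439  0.746  0.021] [ 0.0018 -0.001   0.0032]
17.55 rel mm [-21.55   1.19] r 21.58 a 157.6 z 0.1332 F [-3.4 -0.8  1.6] T [-0.476  0.713 -0.011] [ 0.0018 -0.001   0.0032]
[[0, 0, 0, -0.0001, 0.0002, -0.0016, 0], [0, 0, 0, -0.0001, 0.0003, -0.0035, 0], [0, 0, 0, -0.0001, 0.0006, -0.0053, 0], [0, 0, 0, -0.0001, 0.001, -0.0072, 0], [0, 0, 0, -0.0001, 0.0016, -0.0089, 0], [0, 0, 0, -0.0001, 0.0024, -0.0106, 0], [0, 0, 0, -0.0001, 0.0033, -0.0123, 0], [0, 0, 0, -0.0001, 0.0043, -0.0138, 0], [0, 0, 0, -0.0001, 0.0055, -0.0153, 0], [0, 0, 0, -0.0001, 0.0068, -0.0166, 0], [0, 0, 0, -0.0001, 0.0082, -0.0178, 0], [0, 0, 0, -0.0001, 0.0097, -0.0189, 0]]
```

step_arm --moves '[[[0,0,0,0,0.0002,-0.0016,0],[0,0,0,0,0.0003,-0.0035,0],[0,0,0,0,0.0006,-0.0053,0],[0,0,0,0,0.001,-0.0072,0],[0,0,0,0,0.0016,-0.009,0],[0,0,0,0,0.0023,-0.0107,0],[0,0,0,0,0.0032,-0.0124,0],[0,0,0,0,0.0042,-0.014,0],[0,0,0,0,0.0053,-0.0155,0],[0,0,0,0,0.0066,-0.0169,0]]]'

```text
clock: 18.55
tcp_pos: [0.5269, 0.2099, 0.1333]
orientation: [-0.218, 0.673, -0.216, -0.673]
wrist_force: [-3.2, 2.4, 1.6]
finger_gap: 0.0231
```

```bash
python3 avg.py;python3 arc.py 207 21.8
```

```text
18.75 [0.52697 0.20945 0.13332] F [-2.98  0.04  1.01] T [ 0.083  0.796 -0.015] [ 0.0012 -0.0015  0.0029]
18.75 rel mm [-14.87 -16.09] r 21.91 a 208.1 z 0.1333 F [-3.1 -1.   1. ] T [ 0.039  0.686 -0.028] [ 0.0012 -0.0015  0.0029]
[[0, 0, 0, 0.0, 0.0012, -0.0009, 0], [0, 0, 0, 0.0, 0.0027, -0.002, 0], [0, 0, 0, 0.0, 0.0044, -0.003, 0], [0, 0, 0, 0.0, 0.0061, -0.0038, 0], [0, 0, 0, 0.0, 0.0079, -0.0045, 0], [0, 0, 0, 0.0, 0.0097, -0.0051, 0], [0, 0, 0, 0.0, 0.0115, -0.0054, 0], [0, 0, 0, 0.0, 0.0134, -0.0056, 0], [0, 0, 0, 0.0, 0.0153, -0.0057, 0], [0, 0, 0, 0.0, 0.0172, -0.0055, 0], [0, 0, 0, -0.0, 0.0191, -0.0052, 0], [0, 0, 0, -0.0, 0.021, -0.0048, 0]]
```

step_arm --moves '[[[0,0,0,0,0.0012,-0.0009,0],[0,0,0,0,0.0027,-0.002,0],[0,0,0,0,0.0044,-0.003,0],[0,0,0,0,0.0061,-0.0038,0],[0,0,0,0,0.0079,-0.0045,0],[0,0,0,0,0.0097,-0.0051,0],[0,0,0,0,0.0115,-0.0055,0],[0,0,0,0,0.0134,-0.0057,0],[0,0,0,0,0.0153,-0.0058,0],[0,0,0,0,0.0172,-0.0057,0]]]'

```text
clock: 19.75
tcp_pos: [0.5219, 0.1922, 0.1335]
orientation: [-0.218, 0.673, -0.217, -0.672]
wrist_force: [-0.2, 3.1, 1.7]
finger_gap: 0.023
```

```bash
python3 avg.py;python3 arc.py 257 22.1
```

```text
19.95 [0.52156 0.19189 0.13343] F [-1.39  2.13  1.46] T [0.689 0.325 0.029] [ 0.0007 -0.0016  0.0027]
19.95 rel mm [  2.54 -22.01] r 22.16 a 257.4 z 0.1334 F [-0.7  1.8  1.3] T [0.657 0.39  0.031] [ 0.0007 -0.0016  0.0027]
[[0, 0, 0, 0.0001, 0.0018, 0.0003, 0], [0, 0, 0, 0.0001, 0.0036, 0.0008, 0], [0, 0, 0, 0.0001, 0.0054, 0.0014, 0], [0, 0, 0, 0.0001, 0.0072, 0.0022, 0], [0, 0, 0, 0.0001, 0.0089, 0.0031, 0], [0, 0, 0, 0.0001, 0.0105, 0.0042, 0], [0, 0, 0, 0.0001, 0.012, 0.0054, 0], [0, 0, 0, 0.0001, 0.0134, 0.0068, 0], [0, 0, 0, 0.0001, 0.0147, 0.0082, 0], [0, 0, 0, 0.0001, 0.0158, 0.0098, 0], [0, 0, 0, 0.0001, 0.0168, 0.0114, 0], [0, 0, 0, 0.0001, 0.0176, 0.0131, 0]]
```

step_arm --moves '[[[0,0,0,0,0.0018,0.0003,0],[0,0,0,0,0.0036,0.0008,0],[0,0,0,0,0.0054,0.0014,0],[0,0,0,0,0.0072,0.0022,0],[0,0,0,0,0.0089,0.0031,0],[0,0,0,0,0.0105,0.0042,0],[0,0,0,0,0.012,0.0054,0],[0,0,0,0,0.0134,0.0068,0],[0,0,0,0,0.0147,0.0082,0],[0,0,0,0,0.0158,0.0098,0]]]'

```text
clock: 20.95
tcp_pos: [0.5044, 0.1847, 0.1335]
orientation: [-0.218, 0.673, -0.217, -0.672]
wrist_force: [2.1, 2.1, 0.9]
finger_gap: 0.023
```

```bash
python3 avg.py;python3 arc.py 307 22.2
```

```text
21.15 [0.50385 0.18472 0.13335] F [0.57 1.97 1.  ] T [ 0.516 -0.084 -0.014] [ 0.0004 -0.0009  0.0028]
21.15 rel mm [ 18.69 -11.94] r 22.18 a 308.2 z 0.1333 F [0.5 2.3 1.2] T [ 0.533 -0.012  0.007] [ 0.0004 -0.0009  0.0028]
[[0, 0, 0, 0.0, 0.0008, 0.0012, 0], [0, 0, 0, 0.0, 0.0016, 0.003, 0], [0, 0, 0, 0.0, 0.0023, 0.0048, 0], [0, 0, 0, 0.0, 0.0029, 0.0067, 0], [0, 0, 0, 0.0, 0.0032, 0.0086, 0], [0, 0, 0, 0.0, 0.0034, 0.0105, 0], [0, 0, 0, 0.0, 0.0035, 0.0124, 0], [0, 0, 0, 0.0, 0.0033, 0.0143, 0], [0, 0, 0, 0.0, 0.003, 0.0163, 0], [0, 0, 0, 0.0, 0.0026, 0.0181, 0], [0, 0, 0, 0.0, 0.002, 0.02, 0], [0, 0, 0, 0.0, 0.0012, 0.0217, 0]]
```

step_arm --moves '[[[0,0,0,0,0.0009,0.0012,0],[0,0,0,0,0.0018,0.0029,0],[0,0,0,0,0.0026,0.0047,0],[0,0,0,0,0.0032,0.0066,0],[0,0,0,0,0.0036,0.0085,0],[0,0,0,0,0.0039,0.0105,0],[0,0,0,0,0.004,0.0124,0],[0,0,0,0,0.0038,0.0144,0],[0,0,0,0,0.0035,0.0164,0],[0,0,0,0,0.0031,0.0182,0],[0,0,0,0,0.0026,0.0195,0],[0,0,0,0,0.0026,0.0195,0]]]'

```text
clock: 22.35
tcp_pos: [0.4865, 0.1942, 0.1334]
orientation: [-0.218, 0.673, -0.217, -0.673]
wrist_force: [3.2, 1.4, 1.9]
finger_gap: 0.0228
```

```bash
python3 avg.py;python3 arc.py 362 22.4
```

```text
22.55 [0.48649 0.19422 0.13336] F [3.79 0.57 2.04] T [ 0.147 -0.952  0.013] [ 0.0007 -0.0007  0.0028]
22.55 rel mm [21.28  7.66] r 22.62 a 0.6 z 0.1333 F [3.4 1.  2.7] T [ 0.155 -0.9    0.025] [ 0.0007 -0.0007  0.0028]
[[0, 0, 0, 0.0, -0.0012, 0.0022, 0], [0, 0, 0, 0.0, -0.0021, 0.0039, 0], [0, 0, 0, 0.0, -0.0032, 0.0056, 0], [0, 0, 0, 0.0, -0.0044, 0.0071, 0], [0, 0, 0, 0.0, -0.0058, 0.0085, 0], [0, 0, 0, 0.0, -0.0073, 0.0098, 0], [0, 0, 0, 0.0, -0.0089, 0.0109, 0], [0, 0, 0, 0.0, -0.0105, 0.0119, 0], [0, 0, 0, 0.0, -0.0123, 0.0128, 0], [0, 0, 0, 0.0, -0.0141, 0.0135, 0], [0, 0, 0, 0.0, -0.016, 0.0141, 0], [0, 0, 0, 0.0, -0.0179, 0.0144, 0]]
```

Back at the mark, pressing about 3.8 N with an upward component, so the ball is riding the edge. Now I'll retreat inward and up.

step_arm --moves '[[[0,0,0,0,-0.01,-0.004,0],[0,0,0,0,-0.021,-0.0075,0],[0,0,0,0,-0.021,-0.0075,0],[0,0,0,-0.02,-0.021,-0.0075,0],[0,0,0,-0.05,-0.021,-0.0075,0],[0,0,0,-0.066,-0.021,-0.0075,0],[0,0,0,-0.066,-0.021,-0.0075,0]]]'

```text
clock: 23.25
tcp_pos: [0.5058, 0.2072, 0.2013]
orientation: [-0.218, 0.674, -0.217, -0.672]
wrist_force: [-0.2, 0.2, -0.9]
finger_gap: 0.0231
```

```bash
python3 st.py; python3 - <<'E'
from h import *
print([np.round(a,4) for a in move((.5455,-.116,.199),144.16)])
E
```

```text
23.25 [0.5058  0.2072  0.20129] [-0.24  0.19 -0.9 ] [-0.034  0.012  0.016] [ 0.0014 -0.0035  0.0031]
[array([ 0.0003, -0.002 ,  0.0032]), array([ 0.002 ,  0.2388, -0.2213])]
```

step_arm --moves '[[[0,-0.002,0.003,0.002,0.015,-0.014,0],[0,-0.002,0.003,0.002,0.045,-0.042,0],[0,-0.002,0.003,0.002,0.075,-0.07,0],[0,-0.002,0.003,0.002,0.105,-0.097,0],[0,-0.002,0.003,0.002,0.135,-0.125,0],[0,-0.002,0.003,0.002,0.165,-0.153,0],[0,-0.002,0.003,0.002,0.195,-0.181,0],[0,-0.002,0.003,0.002,0.22,-0.204,0],[0,-0.002,0.003,0.002,0.235,-0.218,0],[0,-0.002,0.003,0.002,0.239,-0.2213,0],[0,-0.002,0.003,0.002,0.239,-0.2213,0],[0,-0.002,0.003,0.002,0.239,-0.2213,0]]]'

```text
clock: 24.45
tcp_pos: [0.5447, -0.1151, 0.1981]
orientation: [0.218, -0.672, 0.217, 0.674]
wrist_force: [-0.2, -0.4, -1.2]
finger_gap: 0.0232
```

```bash
python3 st.py; python3 - <<'E'
from h import *
for n in("scene","top"):
    p_,d=env.read_camera(n);np.save(f"b_{n}_d.npy",d);np.save(f"b_{n}_p.npy",p_)
    if n=="scene":
        cv2.imwrite("pics/back_sc.png",cv2.resize(p_[130:290,170:310,::-1],None,fx=3.7,fy=3.7,interpolation=cv2.INTER_CUBIC))
        W=cloud(n,d);hs=cv2.cvtColor(p_,cv2.COLOR_RGB2HSV).astype(int)
        o=(hs[...,0]<15)&(hs[...,1]>150)&(np.hypot(W[...,0]-.5455,W[...,1]+.116)<.05)&(W[...,2]>.15)
        print("orange",o.sum(),W[o].min(0),W[o].max(0))
    else: cv2.imwrite("pics/back_top.png",p_[:,:,::-1])
E
```

```text
24.45 [ 0.54473 -0.11507  0.19809] [-0.2  -0.43 -1.21] [-0.023 -0.035  0.02 ] [0.0013 0.0016 0.0038]
orange 160 [ 0.54481458 -0.13043864  0.17781682] [ 0.56663017 -0.10069544  0.23025988]
```

View pics/back_sc.png

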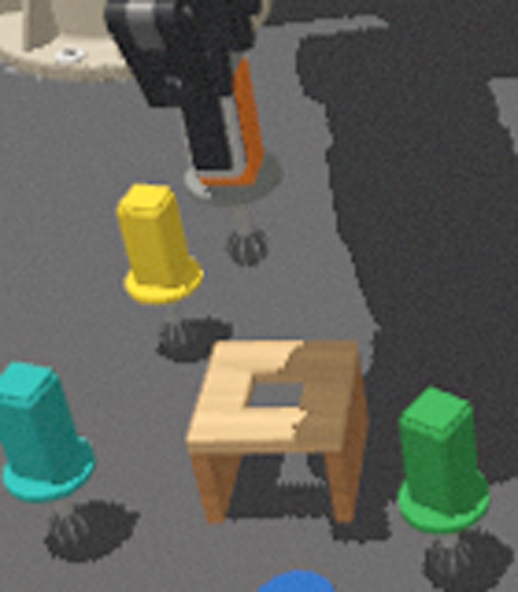

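The tool hangs over the rest, with the ball at crop (246,246) and the opening at (275,390). I'll measure both.

```bash
python3 - <<'E'
from h import *
print("ball",ray("scene",170+246/3.7,130+246/3.7,.139))
p=cv2.imread("pics/lift_top.png")[:,:,::-1].copy();hs=cv2.cvtColor(p,cv2.COLOR_RGB2HSV).astype(int)
m=((hs[...,0]>8)&(hs[...,0]<28)&(hs[...,1]>60)&(hs[...,2]>120)).astype(np.uint8);m[:,:330]=0;m[:,410:]=0;m[:185]=0;m[250:]=0
v,u=np.nonzero(m);q=np.array([ray("top",a,b,.055)[:2] for a,b in zip(u,v)])*1000
r=cv2.minAreaRect(q.astype(np.float32));print("top",r)
cnt,h=cv2.findContours(m,cv2.RETR_CCOMP,cv2.CHAIN_APPROX_NONE)
for c,hh in zip(cnt,h[0]):
    if hh[3]>=0 and len(c)>12:
        q=np.array([ray("top",a,b,.055)[:2] for a,b in c[:,0]])*1000;print("hole",cv2.minAreaRect(q.astype(np.float32)))
cv2.imwrite("pics/rest_top.png",cv2.resize(p[180:255,330:410,::-1],None,fx=6,fy=6))
b=np.load("b_scene_p.npy")[:,:,::-1]
cv2.imwrite("pics/tool.png",cv2.resize(b[130:220,200:275],None,fx=6,fy=6,interpolation=cv2.INTER_CUBIC))
E
```

```text
ball [ 0.54665876 -0.11590631  0.139     ]
top ((542.84375, -116.1938247680664), (72.57906341552734, 73.16810607910156), 56.1521110534668)
hole ((542.8521728515625, -116.47586822509766), (26.76631736755371, 26.74302101135254), 54.763545989990234)
hole ((559.8770751953125, -130.63470458984375), (62.462669372558594, 8.435094833374023), 52.48052215576172)
```

View pics/rest_top.png

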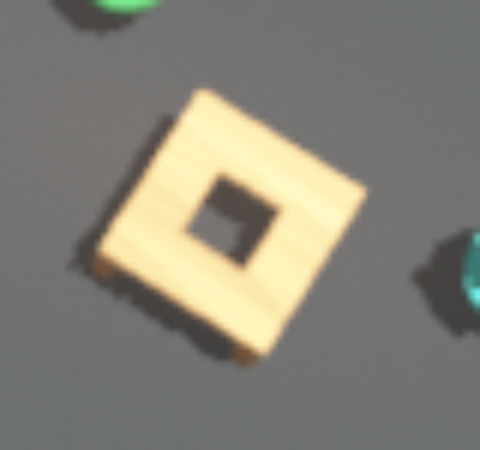

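View pics/tool.png

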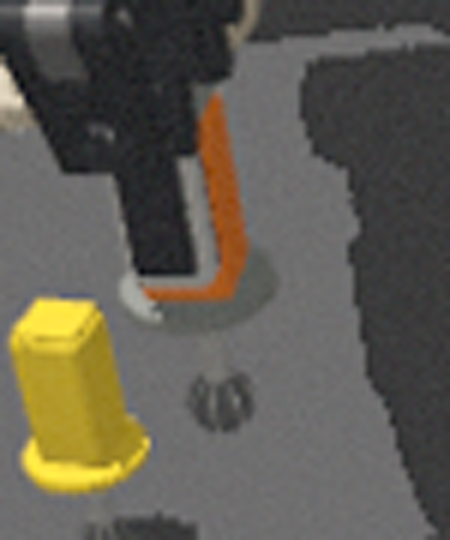

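```bash
python3 - <<'E'
from h import *
print("ball",ray("scene",236.8,197,.139),"hole sc",ray("scene",170+275/3.7,130+391/3.7,.055))
p=cv2.imread("pics/lift_scene.png");hs=cv2.cvtColor(p,cv2.COLOR_BGR2HSV).astype(int)
cv2.imwrite("pics/rest_sc.png",cv2.resize(p[215:275,215:275],None,fx=9,fy=9,interpolation=cv2.INTER_CUBIC))
E
```

```text
ball [ 0.54827476 -0.11606757  0.139     ] hole sc [ 0.54829343 -0.11607247  0.055     ]
```

View pics/rest_sc.png

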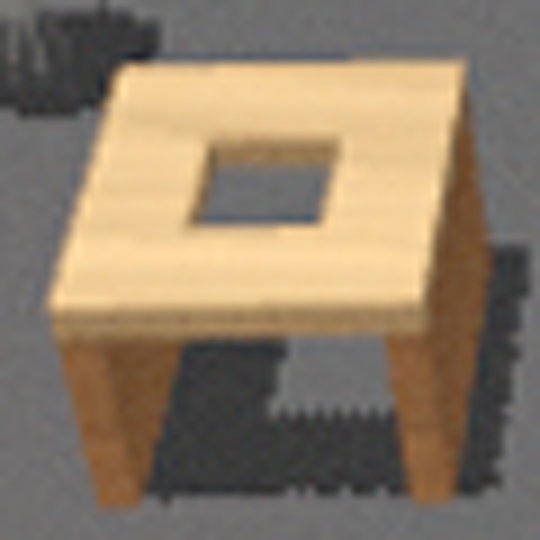

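step_arm --moves '[[[0,0,0,0.03,0,0.0007,0],[0,0,0,0.06,0,0.0007,0],[0,0,0,0.075,0,0.0007,0],[0,0,0,0.085,0,0.0007,0],[0,0,0,0.095,0,0.0007,0],[0,0,0,0.095,0,0.0007,0],[0,0,0,0.095,0,0.0007,0]]]'

```text
clock: 25.25
tcp_pos: [0.5448, -0.1142, 0.1042]
orientation: [0.217, -0.673, 0.217, 0.673]
wrist_force: [-0.5, 0.1, 0.0]
finger_gap: 0.0232
```

```bash
python3 avg.py; python3 - <<'E'
from h import *
p_,d=env.read_camera("scene");cv2.imwrite("pics/ins.png",cv2.resize(p_[170:280,200:290,::-1],None,fx=5,fy=5,interpolation=cv2.INTER_CUBIC))
E
```

```text
25.45 [ 0.5451  -0.1145   0.10457] F [ 0.08  0.02 -0.64] T [ 0.014  0.011 -0.01 ] [ 0.0002 -0.001   0.0046]
```

View pics/ins.png

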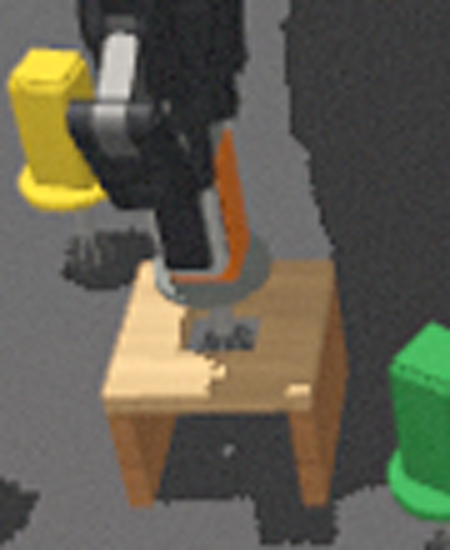

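The ball is inside the opening with no side force. Lowering onto the collar.

step_arm --moves '[[[0,0,0,0.012,0,0,0],[0,0,0,0.02,0,0,0],[0,0,0,0.024,0,0,0],[0,0,0,0.0255,0,0,0],[0,0,0,0.0255,0,0,0],[0,0,0,0.0255,0,0,0]]]'

```text
clock: 26.1
tcp_pos: [0.544, -0.1142, 0.079]
orientation: [0.217, -0.673, 0.217, 0.673]
wrist_force: [-3.7, 0.6, 5.8]
finger_gap: 0.0232
```

```bash
python3 avg.py
```

```text
26.3 [ 0.544   -0.11424  0.07902] F [-3.51  0.73  6.52] T [ 0.195  0.705 -0.001] [0.0007 0.0008 0.0046]
```

The collar is seated (Fz +6.5 N at the original height). Opening.

step_arm --moves '[[[0,0,0,-0.0005,0,0,0.35],[0,0,0,-0.0005,0,0,0.45],[0,0,0,-0.0005,0,0,0.7],[0,0,0,-0.0005,0,0,1],[0,0,0,-0.0005,0,0,1],[0,0,0,-0.0005,0,0,1],[0,0,0,-0.0005,0,0,1]]]'

```text
clock: 27.0
tcp_pos: [0.544, -0.1143, 0.0795]
orientation: [0.217, -0.673, 0.217, 0.673]
wrist_force: [-0.0, 0.8, 0.5]
finger_gap: 0.0854
```

```bash
python3 avg.py; python3 - <<'E'
from h import *
print(env.get_state()["finger_gap"])
p_,d=env.read_camera("scene");cv2.imwrite("pics/rel.png",cv2.resize(p_[170:280,200:290,::-1],None,fx=5,fy=5,interpolation=cv2.INTER_CUBIC))
E
```

```text
27.2 [ 0.54401 -0.11425  0.07951] F [-0.24 -0.04  0.41] T [ 0.015 -0.007  0.014] [0.0007 0.0009 0.0046]
0.08567938672669317
```

View pics/rel.png

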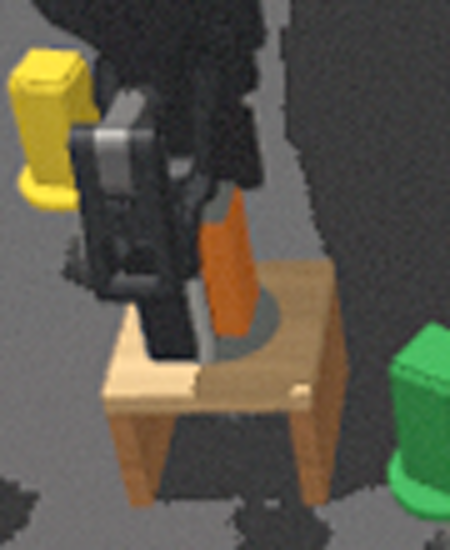

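The fingers are open, clear of the handle, and the tool stands on its own at (230,270) in the crop. Retreating.

step_arm --moves '[[[0,0,0,-0.02,0,0,1],[0,0,0,-0.06,0,0,1],[0,0,0,-0.1,0,0,1],[0,0,0,-0.14,0,0,1],[0,0,0,-0.15,-0.03,0.03,1],[0,0,0,-0.15,-0.06,0.06,1],[0,0,0,-0.15,-0.09,0.09,1],[0,0,0,-0.15,-0.12,0.12,1],[0,0,0,-0.15,-0.12,0.12,1],[0,0,0,-0.15,-0.12,0.12,1]]]'

```text
clock: 28.25
tcp_pos: [0.5167, 0.0541, 0.2298]
orientation: [0.216, -0.673, 0.216, 0.673]
wrist_force: [0.5, 0.3, 0.0]
finger_gap: 0.0855
```

```bash
python3 st.py; python3 - <<'E'
from h import *
for n in("top","scene"):
    p,d=env.read_camera(n);cv2.imwrite(f"pics/end_{n}.png",p[:,:,::-1]);W=cloud(n,d)
    hs=cv2.cvtColor(p,cv2.COLOR_RGB2HSV).astype(int);x,y,z=W[...,0],W[...,1],W[...,2]
    m=(np.hypot(x-.54,y+.115)<.06)&(z>.098)&(z<.12)&(hs[...,1]<90)&(d>0)
    v,u=np.nonzero(m);q=np.array([ray(n,a,b,.109)[:2] for a,b in zip(u,v)])*1000
    print(n,len(u),"cap z",np.median(z[m]),z[m].min(),z[m].max(),cv2.minAreaRect(q.astype(np.float32)))
E
```

```text
28.25 [0.51666 0.05407 0.22983] [0.48 0.29 0.03] [-0.    -0.023 -0.014] [0.0003 0.0005 0.0072]
top 90 cap z 0.10950250393817268 0.10320194165264385 0.1144121283702767 ((544.5684814453125, -114.63089752197266), (21.990745544433594, 19.03432273864746), 54.481590270996094)
scene 97 cap z 0.10985816598458875 0.10623185179972333 0.1113021283723361 ((544.1200561523438, -114.45263671875), (19.633209228515625, 21.748842239379883), 54.95102310180664)
```

View pics/end_scene.png

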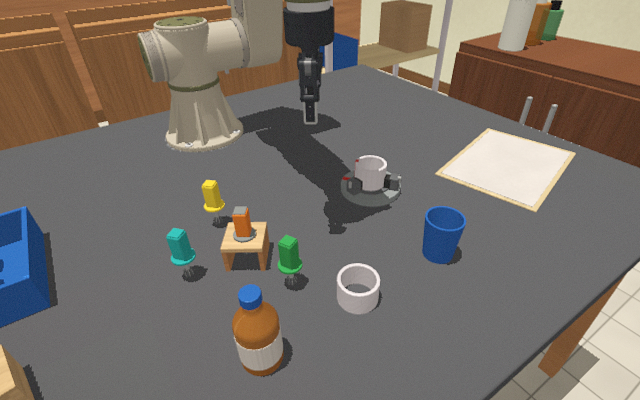

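View pics/end_top.png

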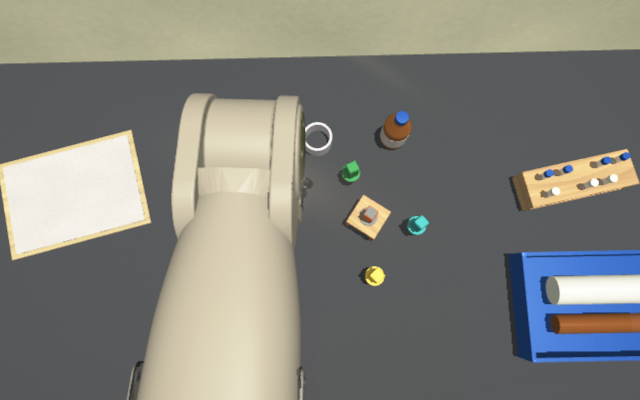

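The tool stands in the rest at (242,225) in the scene view and (370,215) in the top view. The cap height is 109.5 mm, as at the start. The bottle (258,330), spare (358,288) and beaker (443,235) are unchanged in the scene view.

```bash
python3 -c "
from workcell import env
print(env.hand_in())"
```

```text
the job is handed in; nothing more can be done
None
```

I ran the deburring tool once clockwise round the inner top edge of the sleeve, from the red mark back to the mark. Then I stood the tool in its rest, let go and handed the job in at about 28 s. The hand-in gives no verdict.

- **Finding the sleeve:** I touched the edge at four points. This gave an orbit with first contact at a radius of about 20.3 mm, and I pressed 1 to 2 mm beyond that.
- **The circle:** I read the force at the start, at six stops on the way and at the end, in pauses rather than continuously. It was about 2 to 5 N sideways each time, well under the 15 N limit. From the 60° stop on there was also an upward push, as expected on the edge rather than the bore. At the start mark the upward push was not clear of the sensor noise. By calculation the nose was about 4.6 mm below the rim.
- **Tool in its rest:** The cap is 109.5 mm above the bench, as at the start. Its centre is within about 2 mm of the rest's middle in the top view, and the gripper is open and well clear.
- **Bystanders:** In the last scene picture the bottle, the beaker and the spare sleeve look unmoved. In the top view the arm hid the beaker.

**Disagreements:** The two cameras differed by 2 to 3 mm on the rest's position. The radius at first contact was 20.0 mm in one direction and 20.65 mm in the other. Both were small enough not to matter. I also had to reduce the orbit radius by about 0.7 mm partway round, where the force had risen to about 5 N.

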